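Lay out gearbox parts by diameter

ROBOT

A 6-joint arm with a two-finger parallel gripper is mounted at the origin on a cart in front of the work surface, level with it; the furniture and walls round the work are solid. World frame = base frame: x ahead of the robot, y to its left, z up, the work surface at z = 0. Lengths are in m, angles in rad, forces in N, time in s.
With the tool pointing down it reaches from about 0.3 to 0.85 m from the base axis. Payload 4.2 kg.
Tool frame: the origin (TCP) lies at the very end of the fingers, on their centre line; the grasp point (between the pads) lies 19 mm behind it; z points along the fingers, y is the direction in which the jaws open and shut (so a half turn about z gives the same grasp; the last joint's range is limited). The gripper opens to 91 mm and grips with 3 to 60 N. Pads are 32 mm wide; open, the fingers measure 118 mm over their backs; the gripper's body (76 mm by 178 mm) begins 60 mm behind the grasp point.
Start: joints at [-1.187, 0.32, 1.565, -0, 1.257, -0.02], TCP at [0.226, -0.529, 0.214] pointing down, gripper open.
Joint ranges: [-3.11, 3.11], [-0.84, 2.01], [0.21, 2.61], [-1.34, 4.49], [0.05, 2.63], [-2.56, 2.56]. Speed limits (rad/s): [2.57, 2.57, 3.14, 3.14, 3.14, 3.14].

INTERFACE

Orientations are given as a unit quaternion [x, y, z, w].
In Python, from workcell import arm gives the robot as it stands. The module is installed in compiled form; this text tells all that it offers. Calls block until the motion is done:
- arm.move_ptp(position, orientation): joint-space move of the TCP to a pose.
- arm.move_straight(position, frame=None, max_speed=0.15, contact_N=None): straight line of the TCP; frame=None keeps the orientation; max_speed is the mean speed in m/s. With contact_N (N) it stops when the force on the tool has changed by that much, and returns True; else False.
- arm.set_joints(angles): joint-space move.
- arm.command_gripper(opening, squeeze=None): opening from 0.0 (shut) to 1.0 (fully open); squeeze is the grip in N (None keeps the last); returns when the fingers have stopped.
- arm.sleep(seconds).
- arm.inverse_kinematics(position, orientation): joint angles nearest the present ones, or None.
- arm.state(): the state.
- arm.camera(name): name is "scene" or "top"; returns a dict with "img" (400x640x3 uint8, red, green, blue), "fovy" (degrees; the focal length in pixels is half the picture's height over the tangent of half this angle, whatever the lens; pixels are square), "cx", "cy" (the principal point, pixels), "R" (3x3) and "t" (3): a world point X has camera coordinates R X + t. Camera axes: x right, y down, z forward; pixel columns grow to the right and rows downward; lengths in m; the calibration is good to about 2 mm. A picture is of the moment at which its call begins. There is no depth.
A pose or a line that the arm cannot do raises arm.IKError and nothing moves.
- arm.sign_off(): hands the job in, once; it reports no verdict.
Trained networks look in a picture, given as the dict that the camera call returned (one of the last four; its "shot" number tells which), for a name from the list of things; names that differ only in an ending like _2 or _b are one class to them, and where a whole thing is asked for, a point or a joint stands for the part that bears it (a point fixed in the world has none). Each returns a list of dicts, best first, with "conf" (0 to 1); they miss things now and then, are a little off and sometimes report something else, mostly with a low value. They report only what shows in the picture. A call takes as long as a camera call. They do not tell look-alikes from the thing itself.
- arm.outline_of(picture, target): "mask" (400x640 bool, what is visible of it) and "xy" ([column, row] in pixels, amid what is visible of it).
- arm.place_of(picture, target): "xy" ([column, row] in pixels: a listed point, or the origin of a listed thing).
The state is a dict: "clock": time; "q": joint angles; "qd": joint speeds; "joint_efforts": joint torques, N m; "tool_pos": TCP position; "tcp_rot": TCP orientation; "contact_force": force on the tool from outside, world axes, zero at the start; "wrist_torque": the same for the moment, N m; "grip_width": opening from 0.0 (shut) to 1.0 (fully open).
Only numpy, scipy, OpenCV 4.12 (cv2) and the standard library are available. Lean on these libraries where they do the work, as an engineer would, in place of code of your own. Each camera call takes 0.05 s, during which the arm holds its last target. There are 200 camera calls.

TASK

Lay the four loose gearbox parts out on the black pads of the aluminium strip in order of outer diameter, one centred on each pad: the thinnest (the shaft) on the pad next to the upright end stop, then the gear, the small bearing, and the large bearing farthest from the stop. The shaft stands upright on its toothed end and the others lie flat; leave the caliper where it lies.

Things in the scene. Friction and masses are not known exactly. Their poses are not given: they have to be found in the camera images.
- shaft_center (a point): steel sun gear with stub shaft, standing upright on its toothed end, 61 mm tall, 16 mm across: the lower 22 mm are teeth of 16 mm diameter, above that a plain round stub of 12 mm diameter. Smallest diameter of the four parts. Point: on its axis, half-way up (30.5 mm above its foot); z axis along the shaft, up
- gear_center (a point): steel planet gear with a brass bush, lying on its face, 26 mm diameter over the teeth, 16 mm tall; second smallest. Point: centre, 8 mm above its underside; z up
- small_bearing_center (a point): ball bearing lying flat, pale steel rings with a black seal, 38 mm outer diameter, 10 mm tall; third in size. Point: centre, 5 mm above its underside; z up
- large_bearing_center (a point): ball bearing of the same look lying flat, 52 mm outer diameter, 12 mm tall; the largest. Point: centre, 6 mm above its underside; z up
- pad_1_top (a point): Pad 1: one of four identical flat black rubber discs, 56 mm across, in a straight row at 75 mm pitch on an aluminium strip (76 x 360 x 5 mm, fixed). Point: centre of its top face, 7 mm above the bench; y axis along the row, z up. Numbered 1 to 4 from the strip's +y end; the number does not say which part belongs on it
- pad_2_top (a point): Pad 2: one of four identical flat black rubber discs, 56 mm across, in a straight row at 75 mm pitch on an aluminium strip (76 x 360 x 5 mm, fixed). Point: centre of its top face, 7 mm above the bench; y axis along the row, z up. Numbered 1 to 4 from the strip's +y end; the number does not say which part belongs on it
- pad_3_top (a point): Pad 3: one of four identical flat black rubber discs, 56 mm across, in a straight row at 75 mm pitch on an aluminium strip (76 x 360 x 5 mm, fixed). Point: centre of its top face, 7 mm above the bench; y axis along the row, z up. Numbered 1 to 4 from the strip's +y end; the number does not say which part belongs on it
- pad_4_top (a point): Pad 4: one of four identical flat black rubber discs, 56 mm across, in a straight row at 75 mm pitch on an aluminium strip (76 x 360 x 5 mm, fixed). Point: centre of its top face, 7 mm above the bench; y axis along the row, z up. Numbered 1 to 4 from the strip's +y end; the number does not say which part belongs on it
- end_stop_top (a point): upright dark steel end stop, a plate 60 mm wide across the strip, 14 mm thick and 35 mm high, fixed at one end of the strip, 51.5 mm beyond the centre of the last pad (which end differs from start to start; the other end has only a flat strap 3 mm high). Point: centre of its top edge, 40 mm above the bench; marks the end at which the row of parts begins
- caliper: sliding caliper, 67 x 220 x 12 mm, lying loose on the bench beyond the strip, to be left alone. Origin: centre of its underside; y axis along its length
Mind the look-alikes: they are no part of the job. What is shaped like the part that bears large_bearing_center but green is not meant.

How it is judged:
By the outcome, as a careful person would: the job done as asked, in the order asked, and still so for the second after the job is handed in, with the robot touching nothing.
It also fails if it takes over 106 s, if anything falls off the work surface, if the arm or the gripper's body presses on something with over 40 N, if the wrist force passes 120 N, or if a joint passes its speed limit or range.

## Working session

There is one attempt and no reset: what is moved stays moved. The work goes in short steps, each a Python script; the robot and the scene stay as the last script left them, time stands still between calls to the robot, and variables do not carry over. Pictures are saved under pics/ and viewed, about 12 in all and at most 16, crops included, and the job is handed in when it is done.

```bash
mkdir -p pics; cat > h.py <<'E'
from workcell import arm
import numpy as np, cv2
def ray(c,xy):
    f=200/np.tan(np.radians(c["fovy"])/2); R=np.array(c["R"]); t=np.array(c["t"])
    d=R.T@np.array([(xy[0]-c["cx"])/f,(xy[1]-c["cy"])/f,1]); return -R.T@t,d/np.linalg.norm(d)
def atz(c,xy,z):
    o,d=ray(c,xy); return o+d*(z-o[2])/d[2]
def proj(c,X):
    f=200/np.tan(np.radians(c["fovy"])/2); p=np.array(c["R"])@np.array(X)+np.array(c["t"])
    return [c["cx"]+f*p[0]/p[2],c["cy"]+f*p[1]/p[2]]
def save(c,n): cv2.imwrite("pics/"+n+".png",c["img"][...,::-1])
Z=dict(shaft_center=.0305,gear_center=.008,small_bearing_center=.005,large_bearing_center=.006,pad_1_top=.007,pad_2_top=.007,pad_3_top=.007,pad_4_top=.007,end_stop_top=.04,caliper=0)
E
python3 - <<'E'
from h import *
for n in("top","scene"):
    c=arm.camera(n); save(c,n+"0"); o,_=ray(c,[320,200]); print(n,o.round(3),c["fovy"])
    for k,z in Z.items():
        print(k,[(round(r["conf"],2),np.round(r["xy"],1).tolist(),atz(c,r["xy"],z)[:2].round(4).tolist()) for r in arm.place_of(c,k)[:4]])
print(arm.state())
E
```

```text
top [0.415 0.045 1.212] 46.995910498100166
shaft_center [(0.46, [455.5, 253.4], [0.4309, -0.2628])]
gear_center [(0.39, [395.4, 197.4], [0.5818, -0.1223])]
small_bearing_center [(0.73, [434.5, 195.0], [0.5852, -0.2255])]
large_bearing_center [(0.64, [426.6, 235.8], [0.4787, -0.198]), (0.59, [384.1, 247.9], [0.4507, -0.0865]), (0.51, [332.3, 249.9], [0.4494, 0.0481])]
pad_1_top [(0.81, [229.1, 211.8], [0.5577, 0.3183])]
pad_2_top [(0.81, [257.3, 210.4], [0.5591, 0.2432])]
pad_3_top [(0.63, [286.6, 213.3], [0.5489, 0.1656])]
pad_4_top [(0.88, [312.3, 210.7], [0.5536, 0.0975])]
end_stop_top [(0.79, [207.1, 209.6], [0.5614, 0.3681])]
caliper [(0.61, [299.2, 137.8], [0.7549, 0.1282])]
scene [0.198 0.781 0.931] 44.62550376903863
shaft_center [(0.65, [425.4, 145.7], [0.4284, -0.2731])]
gear_center [(0.6, [278.5, 293.8], [0.5572, 0.3166]), (0.54, [355.3, 170.9], [0.5701, -0.1135])]
small_bearing_center [(0.68, [295.5, 269.2], [0.5572, 0.2412]), (0.45, [368.5, 144.3], [0.5838, -0.2349])]
large_bearing_center [(0.68, [393.8, 193.9], [0.4446, -0.0818]), (0.53, [375.9, 226.5], [0.4428, 0.0415]),
[... 492 characters left out ...]
lock': 1.1, 'q': array([-1.18702710e+00,  3.19639358e-01,  1.56447146e+00,  1.29484698e-05,
        1.25741892e+00, -1.99764324e-02]), 'qd': array([ 9.97397109e-05, -2.98030718e-04,  6.27538551e-04,  6.59580774e-04,
       -5.47154391e-04,  1.43555713e-03]), 'joint_efforts': array([ 6.84822935e-04, -4.12360740e+01, -2.32228607e+01,  7.28757447e-02,
        3.76305543e-02, -6.57982810e-06]), 'tool_pos': array([ 0.22592456, -0.52878488,  0.21396442]), 'tcp_rot': array([9.79693185e-01, 2.00502523e-01, 1.17476272e-05, 2.98229972e-05]), 'contact_force': array([-0.03075261,  0.57949459, -0.15178693]), 'wrist_torque': array([ 0.00631258,  0.05891716, -0.03012308]), 'grip_width': 0.9986710150666188}
```

```bash
ls pics
```

```text
scene0.png
top0.png
```

```bash
python3 - <<'E'
import cv2
a=cv2.imread("pics/top0.png");b=cv2.imread("pics/scene0.png")
cv2.imwrite("pics/topc.png",cv2.resize(a[110:290,190:490],(800,480),interpolation=cv2.INTER_CUBIC))
cv2.imwrite("pics/scenec.png",cv2.resize(b[110:330,220:480],(709,600),interpolation=cv2.INTER_CUBIC))
E
```

```text
(no output)
```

View pics/topc.png

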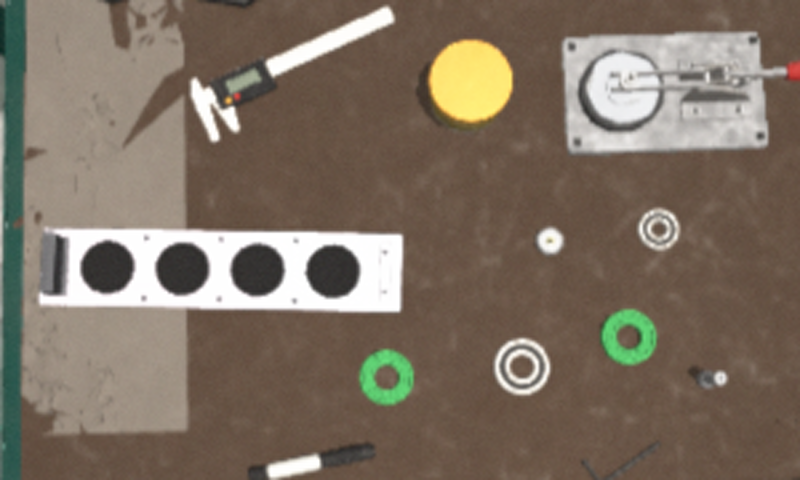

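View pics/scenec.png

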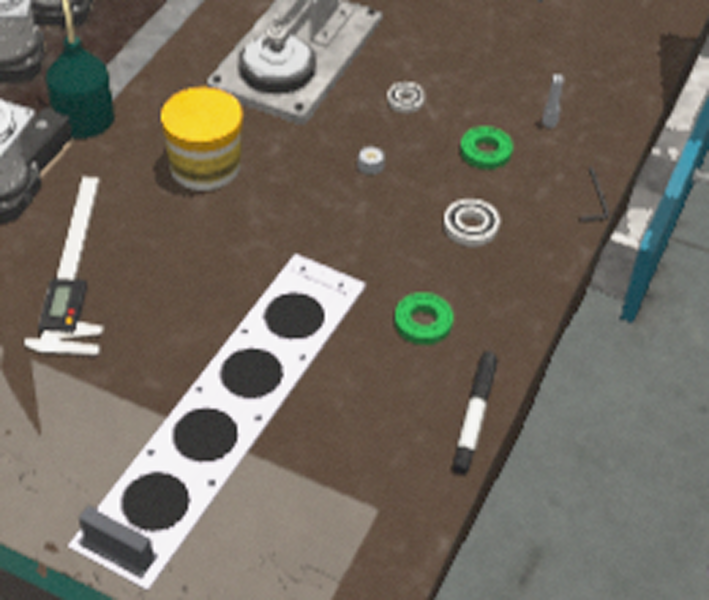

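Stop is beside pad 1 (top crop (55,265)); pads run at (107..332, 268). The steel large bearing is at crop (522,366), the two green rings are decoys, gear is at (549,240), small bearing at (658,229) and shaft at (720,378), standing. Refining with segmentation in both cameras.

```bash
cat > seg.py <<'E'
from h import *
def blob(c,X,r,dark,th):
    """weighted subpixel centroid of hull of bright (dark) pixels near world point X within r px"""
    x,y=proj(c,X); x0,y0=int(x-r),int(y-r)
    g=cv2.cvtColor(c["img"][y0:y0+2*r+1,x0:x0+2*r+1],cv2.COLOR_RGB2GRAY)
    S=8; G=cv2.resize(g,None,fx=S,fy=S,interpolation=cv2.INTER_CUBIC)
    m=((G<th) if dark else (G>th)).astype(np.uint8)
    cs,_=cv2.findContours(m,cv2.RETR_EXTERNAL,cv2.CHAIN_APPROX_NONE)
    k=max(cs,key=cv2.contourArea); k=cv2.convexHull(k)
    (ex,ey),ax,_=cv2.fitEllipse(k)
    return [x0+(ex+.5)/S-.5,y0+(ey+.5)/S-.5],np.array(ax)/S
E
python3 - <<'E'
from seg import *
cs={n:arm.camera(n) for n in("top","scene")}
P=[(f"pad{i+1}",[.558-.0013*i,.3155-.075*i,.007],13,True,110,.007) for i in range(4)]
P+=[("large",[.4475,-.084,.012],14,False,125,.012),("small",[.585,-.23,.010],11,False,125,.010),("gear",[.576,-.118,.016],8,False,125,.016),("shaft",[.43,-.268,.061],5,False,130,.061)]
for n,X,r,d,th,z in P:
  for k,c in cs.items():
    xy,ax=blob(c,X,r,d,th); print(n,k,np.round(xy,1),ax.round(1),atz(c,xy,z)[:2].round(4))
c=cs["scene"];o=arm.outline_of(c,"shaft_center")[0]
ys,xs=np.nonzero(o["mask"]);print(xs.min(),xs.max(),ys.min(),ys.max())
top=xs[ys<=ys.min()+1].mean();print(top, xs[ys>=ys.max()-1].mean(), atz(c,[xs[ys>=ys.max()-2].mean(),ys.max()-1.5],0))
c2=c["img"][130:165,405:445];t=cs["top"]["img"][235:270,435:475]
cv2.imwrite("pics/sh.png",cv2.resize(np.hstack([c2,t])[...,::-1],None,fx=9,fy=9,interpolation=cv2.INTER_NEAREST))
E
```

```text
pad1 top [229.8 209.8] [18.9 19.5] [0.563  0.3164]
pad1 scene [276.5 293.5] [20.9 24.8] [0.5618 0.3175]
pad2 top [258.  210.3] [19.  19.5] [0.5592 0.2414]
pad2 scene [294.9 269. ] [19.3 23.4] [0.558  0.2426]
pad3 top [286.1 210.8] [19.  19.5] [0.5557 0.1667]
pad3 scene [311.8 246.4] [17.8 22.3] [0.5541 0.1678]
pad4 top [314.4 211.3] [19.3 19.4] [0.5518 0.092 ]
pad4 scene [327.5 225.4] [16.5 21.6] [0.5503 0.0931]
large top [385.3 247.1] [21.5 22.1] [ 0.4526 -0.0891]
large scene [392.7 190.4] [16.8 20.9] [ 0.4504 -0.0868]
small top [436.7 195.5] [15.8 16.5] [ 0.5829 -0.2301]
small scene [368.4 144.6] [10.9 14.1] [ 0.5814 -0.2283]
gear top [395.9 199.8] [10.2 10.5] [ 0.5742 -0.1223]
gear scene [355.7 166.6] [6.9 9.4] [ 0.573  -0.1216]
shaft top [459.7 251.4] [5.3 5.8] [ 0.4351 -0.2655]
shaft scene [424.1 138.4] [3.8 3.9] [ 0.434 -0.265]
351 360 164 173
354.8888888888889 355.5 [ 5.71329013e-01 -1.19615357e-01 -1.11022302e-16]
```

View pics/sh.png

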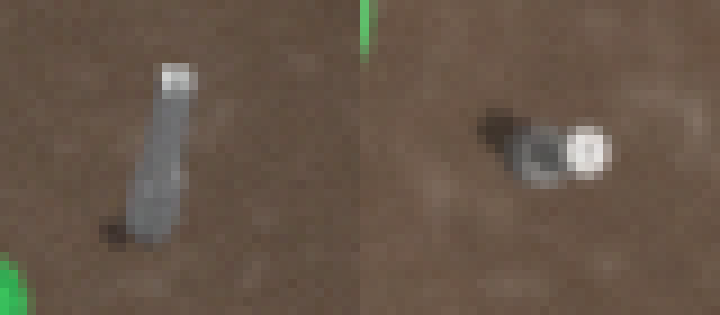

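```bash
cat > pp.py <<'E'
from h import *
W=.091
def quat(a): return [np.cos(a/2),np.sin(a/2),0,0]
def pick_place(src,dst,zt,width,a,extra=.022):
    """zt: TCP height above the part's underside"""
    up=.15; q=quat(a)
    arm.move_ptp([*src,up],q); arm.command_gripper(min(1,(width+extra)/W))
    hit=arm.move_straight([*src,zt],max_speed=.12,contact_N=12)
    arm.command_gripper(0,squeeze=25); w=arm.state()["grip_width"]*W
    print("hit",hit,"width mm",round(w*1e3,1),"z",arm.state()["tool_pos"].round(4))
    if abs(w-width)>.004: return False
    arm.move_straight([*src,up],max_speed=.15)
    arm.move_ptp([*dst,up],q)
    arm.move_straight([*dst,zt+.015],max_speed=.12)
    print("held mm",round(arm.state()["grip_width"]*W*1e3,1))
    hit=arm.move_straight([*dst,zt+.005],max_speed=.02,contact_N=4)
    s=arm.state(); print("contact",hit,s["tool_pos"].round(4))
    arm.command_gripper(min(1,(width+.014)/W)); arm.move_straight([*dst,up],max_speed=.12)
    print("clock",arm.state()["clock"]); return True
E
python3 - <<'E'
from pp import *
print(pick_place([.4345,-.2652],[.5624,.3170],.024,.012,np.pi/2))
c=arm.camera("scene");save(c,"s1")
cv2.imwrite("pics/s1c.png",cv2.resize(c["img"][110:330,220:480][...,::-1],(709,600),interpolation=cv2.INTER_CUBIC))
E
```

```text
hit False width mm 10.8 z [ 0.4346 -0.2653  0.0243]
held mm 11.4
contact True [0.5626 0.3171 0.0313]
clock 11.4333
True
```

View pics/s1c.png

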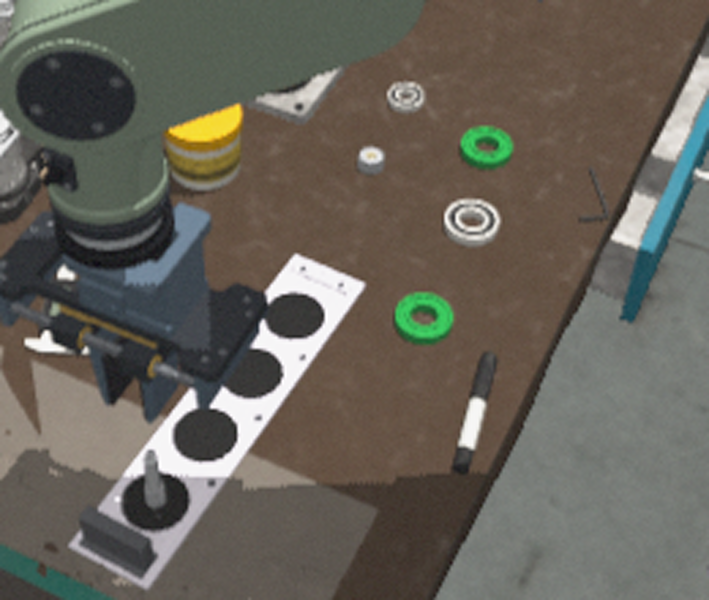

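Shaft stands upright and centred on pad 1 (crop (153,490)). Next: gear, small bearing, then large bearing.

```bash
sed -i 's/extra=.022):/extra=.022,a2=None):/; s/arm.move_ptp(\[\*dst,up\],q)/arm.move_ptp([*dst,up],quat(a if a2 is None else a2))/' pp.py
python3 - <<'E'
from pp import *
h=np.pi/2
ok=pick_place([.5736,-.1220],[.5586,.2420],.003,.026,0,a2=h) and pick_place([.5822,-.2292],[.5549,.1673],.003,.038,0,a2=h) and pick_place([.4515,-.0880],[.5511,.0926],.003,.052,h)
print(ok)
arm.move_ptp([.35,-.35,.25],quat(.4))
for n in("top","scene"):
    c=arm.camera(n);save(c,n+"2")
    r=c["img"][180:260,200:360] if n=="top" else c["img"][190:330,220:380]
    cv2.imwrite(f"pics/{n}2c.png",cv2.resize(r[...,::-1],None,fx=4.2,fy=4.2,interpolation=cv2.INTER_CUBIC))
E
```

```text
hit False width mm 25.1 z [ 0.5738 -0.1221  0.0033]
held mm 25.2
contact True [0.5587 0.2421 0.0103]
clock 21.4333
hit False width mm 35.9 z [ 0.5824 -0.2294  0.0034]
held mm 35.9
contact True [0.5551 0.1674 0.0104]
clock 31.6083
hit False width mm 50.2 z [ 0.4517 -0.088   0.0033]
held mm 50.4
contact True [0.5512 0.0927 0.0102]
clock 40.4917
True
```

View pics/top2c.png

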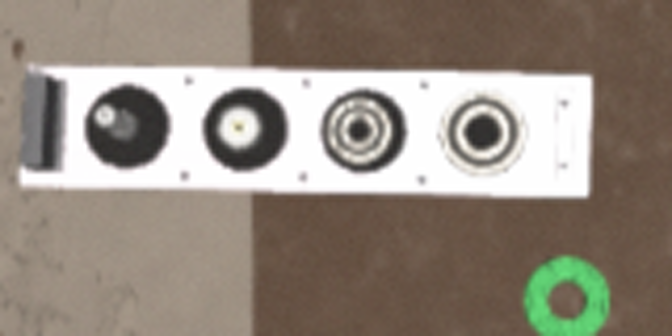

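View pics/scene2c.png

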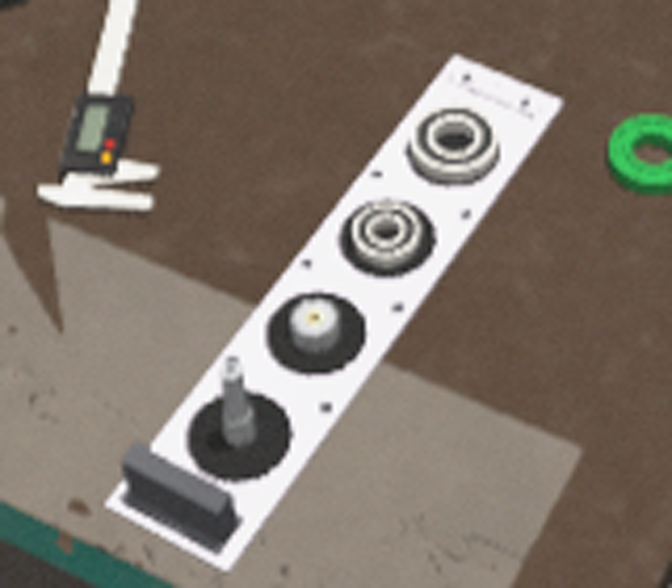

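```bash
python3 - <<'E'
from seg import *
cs={n:arm.camera(n) for n in("top","scene")}
pad=[[.5624,.3170],[.5586,.2420],[.5549,.1673],[.5511,.0926]]
for n,i,r,th,z in [("shaft",0,4,125,.068),("gear",1,8,125,.023),("small",2,10,110,.017)]:
  for k,c in cs.items():
    xy,ax=blob(c,[*pad[i],z],r,False,th); print(n,k,ax.round(1),((atz(c,xy,z)[:2]-pad[i])*1e3).round(1))
for k,c in cs.items():  # large bearing bore
    xy,ax=blob(c,[*pad[3],.019],5,True,110); print("bore",k,ax.round(1),((atz(c,xy,.019)[:2]-pad[3])*1e3).round(1))
    for n,z in [("shaft_center",.0375),("gear_center",.015),("small_bearing_center",.012),("large_bearing_center",.013)]:
        print(k,n,[(round(r["conf"],2),atz(c,r["xy"],z)[:2].round(4)) for r in arm.place_of(c,n)[:3]])
print(arm.state()["clock"])
E
```

```text
shaft top [5.1 5.4] [ 0.1 -1.3]Traceback (most recent call last):
  File "<stdin>", line 6, in <module>
  File "seg.py", line 10, in blob
    (ex,ey),ax,_=cv2.fitEllipse(k)
                 ~~~~~~~~~~~~~~^^^
cv2.error: OpenCV(4.12.0) /io/opencv/modules/imgproc/src/shapedescr.cpp:361: error: (-201:Incorrect size of input array) There should be at least 5 points to fit the ellipse in function 'fitEllipseNoDirect'
```

```bash
python3 - <<'E'
from seg import *
cs={n:arm.camera(n) for n in("top","scene")}
pad=[[.5624,.3170],[.5586,.2420],[.5549,.1673],[.5511,.0926]]
for n,i,r,th,z,d in [("gear",1,8,125,.023,0),("small",2,10,110,.017,0),("bore",3,5,110,.019,1)]:
  for k,c in cs.items():
    try: xy,ax=blob(c,[*pad[i],z],r,d,th); print(n,k,ax.round(1),((atz(c,xy,z)[:2]-pad[i])*1e3).round(1))
    except cv2.error: print(n,k,"fail")
print(arm.state()["clock"])
E
```

```text
gear top [10.  10.2] [-0.   0.8]
gear scene [ 9.7 11.4] [-1.1  1.8]
small top [15.7 16. ] [0.1 1.1]
small scene [21.6 27. ] [  5.9 -10.3]
bore top [7.9 8.3] [ 0.  -1.4]
bore scene [4.4 9. ] [-3.2  1.7]
42.6
```

```bash
python3 -c "
from h import *
arm.sign_off()"
```

```text
the job is handed in; nothing more can be done
```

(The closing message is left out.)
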